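# Lock a shielded module in its dock with the pull-up captive screw

### The arm

A 6-joint arm with a two-finger parallel gripper is mounted at the origin on a cart in front of the work surface, level with it; the furniture and walls round the work are solid. World frame = base frame: x ahead of the robot, y to its left, z up, the work surface at z = 0. Lengths are in mm, angles in rad, forces in N, time in s.
With the tool pointing down it reaches from about 275 to 825 mm from the base axis. Payload 5.2 kg.
Tool frame: the origin (TCP) lies at the very end of the fingers, on their centre line; the grasp point (between the pads) lies 19 mm behind it; z points along the fingers, y is the line along which they close (so a half turn about z gives the same grasp; the last joint's range is limited). The gripper opens to 93 mm and grips with 3 to 60 N. Pads are 15 mm wide; open, the fingers measure 128 mm over their backs; the gripper's body (75 mm by 188 mm) begins 65 mm behind the grasp point.
Start: joints at [1.002, 0.259, 1.535, -0, 1.348, -0.203], TCP at [196.712, 513.624, 218.653] pointing down, gripper open.
Joint ranges: [-3.14, 3.14], [-0.91, 2.08], [0.19, 2.58], [-1.22, 4.36], [0.22, 2.71], [-3.12, 3.12]. Speed limits (rad/s): [2.57, 2.57, 3.14, 3.14, 3.14, 3.14].

### API

Orientations are given as [roll, pitch, yaw] about the fixed x, y, z axes, in that order (R = Rz(yaw) Ry(pitch) Rx(roll)).
In Python, from bench import robot gives the robot as it stands. The module is installed in compiled form; this text tells all that it offers. Calls block until the motion is done:
- robot.move_ptp(position, orientation): joint-space move of the TCP to a pose.
- robot.move_linear(position, ori=None, speed=150, f_stop=None): straight line of the TCP; ori=None keeps the orientation; speed is the mean speed in mm/s. With f_stop (N) it stops when the force on the tool has changed by that much, and returns True; else False.
- robot.move_j(angles): joint-space move.
- robot.move_gripper(opening): opening from 0.0 (shut) to 1.0 (fully open); the grip force is fixed at half the most; returns when the fingers have stopped.
- robot.sleep(seconds).
- robot.inverse_kinematics(position, orientation): joint angles nearest the present ones, or None.
- robot.get_image(name): name is "scene" or "side" or "wrist"; returns a dict with "img" (384x512x3 uint8, blue, green, red), "fovy" (degrees; the focal length in pixels is half the picture's height over the tangent of half this angle, whatever the lens; pixels are square), "cx", "cy" (the principal point, pixels), "eye" and "orientation" of the camera in the world. Camera axes: x right, y down, z forward; pixel columns grow to the right and rows downward; lengths in mm; the calibration is good to about 2 mm. The wrist camera is an equidistant fisheye: a pixel r from the principal point sees the ray r / f radians off the axis. A picture is of the moment at which its call begins. There is no depth.
A pose or a line that the arm cannot do raises robot.MotionError and nothing moves.
- robot.hand_in(): hands the job in, once; it reports no verdict.
Readings, each from a call of its own:
- robot.current_t(): time.
- robot.current_qpos(): joint angles.
- robot.current_joint_vel(): joint speeds.
- robot.current_joint_efforts(): joint torques, N m.
- robot.current_tcp_pos(): TCP position.
- robot.current_eef_rot(): TCP orientation.
- robot.current_contact_force(): force on the tool from outside, world axes, zero at the start.
- robot.current_ft_torque(): the same for the moment, N m.
- robot.current_gripper_width(): opening from 0.0 (shut) to 1.0 (fully open).
Only numpy, scipy, OpenCV 4.12 (cv2) and the standard library are available. Lean on these libraries where they do the work, as an engineer would, in place of code of your own. Each camera call takes 0.05 s, during which the arm holds its last target. There are 200 camera calls.

### The job

Push the shielded module fully home in its dock, then pull its spring-loaded captive screw up by the black knob until the thread can catch, and drive it anticlockwise (seen from above), regripping as needed, until it comes to its end stop, and let go. Feel your way: never pull or turn harder than lightly against the thread; leave the tools and things around where they lie.

Things in the scene. Friction and masses are not known exactly. Their poses are not given: they have to be found in the camera images.
- knob_grip (a point): Centre of the black knurled knob on the captive screw's upright axis. Knob: cylinder 29 mm in diameter, 35 mm tall, from 20 mm below this point to 15 mm above it; with the screw down this point is 75 mm above the bench (lift 0), drawn up by so much more. The point turns with the knob. The module may be pushed along by the knob.
- module (a joint): How far the module (aluminium tray with perforated cover, carrying the screw) stands out of the dock toward the robot, along the dock's -x, in m: 0 = home at its stop; starts 0.02 to 0.045. Sliding friction about 4 N; it stays where it is left.
- dock: The fixed grey dock, 185 x 150 mm, with side rails and bridge. Origin on the bench under the screw axis as it stands with the module home; x is the direction in which the module is pushed home (away from the robot), z up.
- bridge_top (a point): Top of the dock's aluminium bridge, 50 mm above the bench (bolt heads 52.5), on the axis where the screw stands with the module home, 5 mm below the knob at rest. Under it: the brass collar. Its thread can catch from a lift of 7.5 to 20.5 mm on; this differs from dock to dock and is not measured. 2 mm above that the pin meets a firm roof, to be felt. Pulled less, it jams or idles.
- turn (a joint): Knob angle, rad, growing anticlockwise from above; starts -0.3 to 0.25; friction 0.03 N m. Spring: 4.5 N down at lift 0, 0.25 N more per mm. Held up, the pin runs on to the thread at 0.3 to 0.9 rad; let go before, it springs down. On the thread it climbs 1.9 mm per rad with 2 mm axial play and stays put when let go. End stop met at 3.0 to 3.25 rad; sprung, 1.2 N m per rad.
- cross_pin: The screw's hidden cross pin, running in the thread 11 mm off the axis. Origin on the axis, 75 mm below knob_grip. Module home, screw drawn up at its starting angle, the pin enters the collar. It touches only the thread. Damage: over 15 N on the roof while not yet turned past 0.3 rad (a pull 15 N above the spring's), or over 30 N at any time (about 0.2 N m on the end stop).
- cutters_front: Red-handled cutters, 138 mm, loose on the bench; leave alone.
- screwdriver: Red-handled screwdriver, 172 mm, loose on the bench; leave alone.
- meter: Orange and black multimeter, 141 x 69 x 42 mm, loose on the bench; leave alone.
- tweezers: Steel tweezers, 122 mm, loose on the bench; leave alone.

How it is judged:
By the outcome, as a careful person would: the job done as asked, in the order asked, and still so for the second after the job is handed in, with the robot touching nothing.
It also fails if it takes over 72 s, if anything falls off the work surface, if the arm or the gripper's body presses on something with over 40 N, if the wrist force passes 120 N, or if a joint passes its speed limit or range.

## Working session

There is one attempt and no reset: what is moved stays moved. The work goes in short steps, each a Python script; the robot and the scene stay as the last script left them, time stands still between calls to the robot, and variables do not carry over. Pictures are saved under pics/ and viewed, on a budget of 10 in all, crops included, one or two more only if the job needs it, and the job is handed in when it is done.

```bash
mkdir -p pics
python3 - <<'E'
from bench import robot
import cv2,numpy as np
for n in ("scene","side","wrist"):
    d=robot.get_image(n); cv2.imwrite(f"pics/{n}0.png",d["img"])
    print(n,d["fovy"],d["cx"],d["cy"],np.round(d["eye"],1),np.round(d["orientation"],4))
print(robot.current_t(),robot.current_eef_rot(),robot.current_gripper_width(),robot.current_contact_force())
a=cv2.imread("pics/scene0.png");b=cv2.imread("pics/side0.png")
E
```

```text
scene 52.74651458516299 249.6877264874235 186.1634633704055 [-181.5 -264.9  666.3] [-2.2234  0.007  -1.0195]
side 57.29836583211123 260.8447349946737 185.94968207595744 [ 160.2 1085.7  520.9] [-2.0003 -0.0239 -2.8209]
wrist 65.70646984690485 251.66239614080445 188.8151955011556 [119.8 542.7 384. ] [2.8453e+00 2.2000e-03 1.2056e+00]
0.15 [-3.14023352e+00 -2.80716119e-04  2.77581033e+00] 0.9964105157049558 [-0.38000899  0.25393193  0.43112549]
```

View pics/scene0.png

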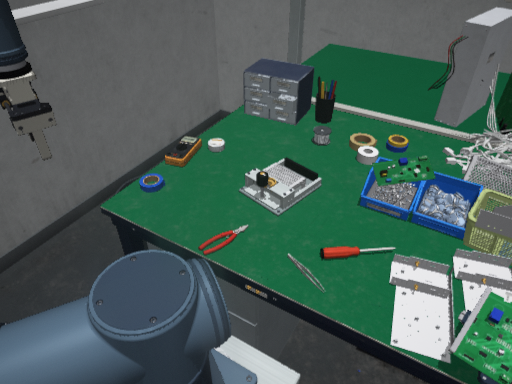

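View pics/side0.png

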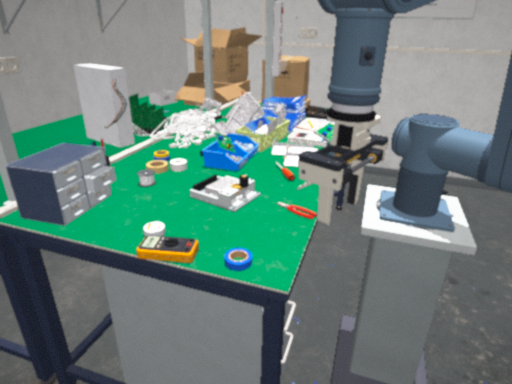

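Scene view: dock around (280,185), black knob at about (262,179). In the side view the knob is at about (244,181).

```bash
cat > h.py <<'E'
from bench import robot
import cv2,numpy as np
from scipy.spatial.transform import Rotation as R
def ray(d,uv,fish=False):
    f=192/np.tan(np.radians(d["fovy"])/2)
    x,y=(uv[0]-d["cx"])/f,(uv[1]-d["cy"])/f
    if fish:
        r=np.hypot(x,y); v=np.array([x/r*np.sin(r),y/r*np.sin(r),np.cos(r)])
    else: v=np.array([x,y,1.]);v/=np.linalg.norm(v)
    return np.array(d["eye"]),R.from_euler("xyz",d["orientation"]).apply(v)
def plane(d,uv,z,fish=False):
    e,v=ray(d,uv,fish); return e+v*(z-e[2])/v[2]
def tri(r1,r2):
    A=np.zeros((3,3));b=np.zeros(3)
    for e,v in (r1,r2):
        P=np.eye(3)-np.outer(v,v);A+=P;b+=P@e
    return np.linalg.solve(A,b)
def proj(d,p,fish=False):
    f=192/np.tan(np.radians(d["fovy"])/2)
    c=R.from_euler("xyz",d["orientation"]).inv().apply(np.array(p)-d["eye"])
    if fish:
        r=np.hypot(c[0],c[1]);k=f*np.arctan2(r,c[2])/r;return np.array([d["cx"]+k*c[0],d["cy"]+k*c[1]])
    return np.array([d["cx"]+f*c[0]/c[2],d["cy"]+f*c[1]/c[2]])
E
python3 - <<'E'
from h import *
S=robot.get_image("scene");D=robot.get_image("side")
def crop(d,c):
    i=d["img"][c[1]-45:c[1]+45,c[0]-60:c[0]+60]
    return cv2.resize(i,None,fx=6,fy=6,interpolation=cv2.INTER_CUBIC)
cv2.imwrite("pics/crop1.png",np.vstack([cv2.resize(crop(S,(280,185)),(400,300)),cv2.resize(crop(D,(230,190)),(400,300))]))
print(tri(ray(S,(262,179)),ray(D,(244,181))))
for d,w in((S,(252,165,275,192)),(D,(236,170,252,190))):
    m=(d["img"].max(2)<60)[w[1]:w[3],w[0]:w[2]].astype(np.uint8)
    n,l,s,c=cv2.connectedComponentsWithStats(m);print(s[1:]+[w[0],w[1],0,0,0],c[1:]+[w[0],w[1]])
E
```

```text
[521.01811088 134.68947343  71.72190514]
[[256 172  12  16 138]] [[261.82608696 179.80434783]]
[[241 178   6   9  50]] [[243.5 182. ]]
```

View pics/crop1.png

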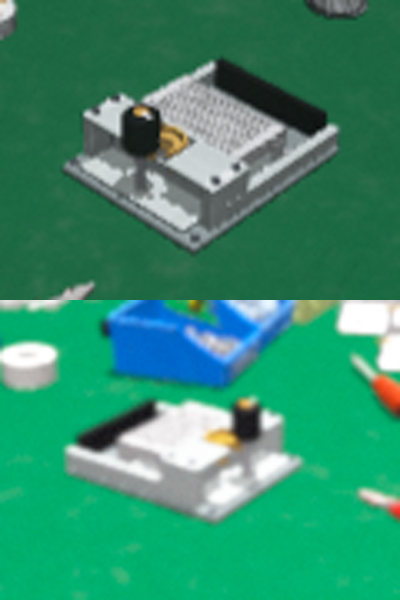

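Crop: knob about (521,135,72), with the brass collar ring just beyond it. The module stands out by a few cm. Next, a wrist look from above.

Run:
```python
from h import *
W=robot.get_image("wrist")
Rt=R.from_euler("xyz",robot.current_eef_rot());p=np.array(robot.current_tcp_pos())
Rc=R.from_euler("xyz",W["orientation"])
off=Rt.inv().apply(W["eye"]-p);fwd=Rt.inv().apply(Rc.apply([0,0,1]));print(off,fwd)
yaw=0.25
To=R.from_euler("xyz",[np.pi,0,yaw])
best=None
for y in (0.25,0.25+np.pi/2,.25-np.pi/2):
    To=R.from_euler("xyz",[np.pi,0,y]); f=To.apply(fwd)
    T=np.array([560,145,50.]); eye=T-f*(230/-f[2]); tcp=eye-To.apply(off)
    j=robot.inverse_kinematics(tcp,[np.pi,0,y]);print(y,tcp,j)
    if j is not None and best is None and tcp[2]>110: best=(tcp,y)
tcp,y=best
robot.move_ptp(tcp,[np.pi,0,y])
robot.sleep(.3)
W=robot.get_image("wrist");cv2.imwrite("pics/w1.png",W["img"])
np.save("w1.npy",W,allow_pickle=True)
print(robot.current_t(),robot.current_tcp_pos(),robot.current_qpos(),robot.current_contact_force(),robot.current_ft_torque())
```

```text
[  82.1755975    -0.20783512 -165.91858405] [-2.92220984e-01 -6.80100296e-04  9.56350581e-01]
0.25 [548.5645809  141.69674422 114.08141595] [ 5.59479132e-02  3.77584903e-01  1.63778768e+00 -4.44089210e-16
  1.12622007e+00  1.37674424e+00]
1.8207963267948966 [563.30325578 133.5645809  114.08141595] [ 0.04023164  0.39766746  1.60643495  0.          1.13749024 -0.20976836]
-1.3207963267948966 [556.69674422 156.4354191  114.08141595] [ 8.11398489e-02  3.96589847e-01  1.60812923e+00 -4.44089210e-16
  1.13687358e+00  2.97273250e+00]
2.5417 [548.46280318 142.13701789 114.17661325] [5.67416497e-02 3.77428799e-01 1.63776409e+00 1.29181153e-05
 1.12627438e+00 1.37663306e+00] [ 0.52575211 -1.0307872  -0.86530278] [-0.01062969  0.12524676  0.03935155]
```

View pics/w1.png

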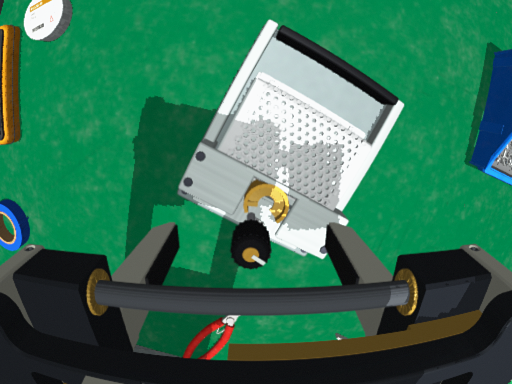

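Wrist view: knob top at about (251,250), collar centre about (267,203), bridge bolts (187,182), (200,156) and (326,249), and the rear black strip from (280,32) to (398,102). I'll find the dock's yaw from the bolts and the strip.

Run:
```python
from h import *
W=np.load("w1.npy",allow_pickle=True).item();im=W["img"]
P=lambda uv,z:plane(W,uv,z,True)[:2]
def ang(a,b,z): v=P(b,z)-P(a,z);return np.arctan2(v[1],v[0]),np.hypot(*v)
print("bolts y-dir (a-b)",ang((326,249),(187,182),52))
print("bolt x-dir",ang((187,182),(200,156),52))
hsv=cv2.cvtColor(im,cv2.COLOR_BGR2HSV)
# non-green silhouette of dock min-area rect
m=((hsv[...,1]<70)&(hsv[...,2]>90)).astype(np.uint8);m[260:]=0;m[:,:175]=0;m[:,410:]=0
n,l,s,c=cv2.connectedComponentsWithStats(m);print(s[1:][s[1:,4]>300])
# brass mask
b=((hsv[...,0]>12)&(hsv[...,0]<32)&(hsv[...,1]>90)&(hsv[...,2]>80)).astype(np.uint8);b[225:]=0;b[:170]=0;b[:,:230]=0;b[:,310:]=0
ys,xs=np.nonzero(b);print("brass",xs.min(),xs.max(),ys.min(),ys.max())
h=cv2.convexHull(np.c_[xs,ys]);(u,v),ax,_=cv2.fitEllipse(h);print(u,v,ax,P((u,v),50))
# black strip
k=(im.max(2)<45).astype(np.uint8);k[120:]=0;k[:,:265]=0;k[:,405:]=0
n,l,s,c=cv2.connectedComponentsWithStats(k);i=1+s[1:,4].argmax();ys,xs=np.nonzero(l==i)
q=np.array([P(t,40) for t in zip(xs,ys)]);print("strip",cv2.fitLine(q.astype(np.float32),cv2.DIST_L2,0,.01,.01).ravel(),len(q),cv2.minAreaRect(q.astype(np.float32)))
# knob top: bottom rim etc
print("knob top",P((251,254),90), P((262,244),90))
k=(im.max(2)<50).astype(np.uint8);k[:215]=0;k[275:]=0;k[:,:225]=0;k[:,277:]=0
n,l,s,c=cv2.connectedComponentsWithStats(k);i=1+s[1:,4].argmax();print("knob blob",s[i],c[i],P(c[i],75))
c2=im[140:280,170:360];cv2.imwrite("pics/w1c.png",cv2.resize(c2,None,fx=4,fy=4,interpolation=cv2.INTER_CUBIC))
```

```text
bolts y-dir (a-b) (np.float64(1.3421749351239798), np.float64(133.45748128213836))
bolt x-dir (np.float64(-0.25167521871298204), np.float64(24.223517751771027))
[[  178    20   226   240 27813]]
brass 243 288 180 222
265.2088928222656 202.6722412109375 (42.21684646606445, 47.747406005859375) [549.97792084 131.16549752]
strip [2.2201365e-01 9.7504354e-01 6.7355975e+02 1.0024224e+02] 1493 ((674.142578125, 100.18316650390625), (115.65607452392578, 12.763063430786133), 76.25540924072266)
knob top [522.26991331 136.088835  ] [532.24034204 130.49195833]
knob blob [ 230  219   41   50 1299] [249.83294842 242.02078522] [524.17472835 137.51950498]
```

View pics/w1c.png

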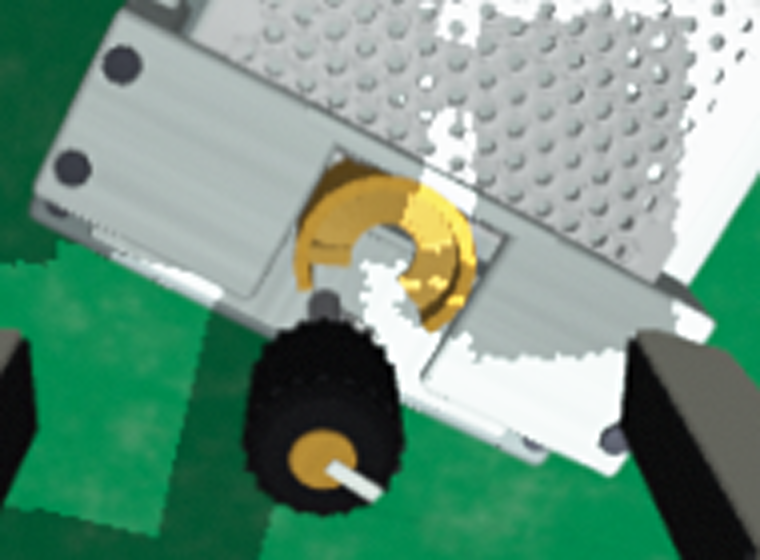

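Dock yaw is about -0.235 (bolts -0.229, strip -0.24). The knob is at about (522,135.5), standing roughly 30 mm out. I'll grip it and push.

```bash
cat >> h.py <<'E'
PSI=-0.235; X=np.array([np.cos(PSI),np.sin(PSI),0]); Y=np.array([-X[1],X[0],0])
def F():
    f=np.mean([robot.current_contact_force()],0); return np.round([f@X,f@Y,f[2],robot.current_ft_torque()[2]],2)
def st(t=""): print(t,round(robot.current_t(),1),"tcp",np.round(robot.current_tcp_pos(),1),"F",F(),"w",round(robot.current_gripper_width(),3),flush=True)
E
python3 - <<'E'
from h import *
o=[np.pi,0,PSI]
robot.move_ptp([522,135.5,140],o);st("above")
r=robot.move_linear([522,135.5,57],speed=80,f_stop=8);st(f"down {r}")
robot.move_gripper(0.0);robot.sleep(.2);st("grip")
p=np.array(robot.current_tcp_pos())
r=robot.move_linear(p+55*X,speed=25,f_stop=12);robot.sleep(.1);st(f"push {r}")
q=np.array(robot.current_tcp_pos());print((q-p)@X,(q-p)@Y)
r=robot.move_linear(q+4*X,speed=10,f_stop=8);robot.sleep(.2);st(f"push2 {r}")
q2=np.array(robot.current_tcp_pos());print((q2-q)@X)
E
```

```text
above 3.1 tcp [522.2 135.6 140.2] F [-0.51  0.06 -0.34  0.04] w 0.999
down False 4.3 tcp [522.5 135.5  57.5] F [ 0.22 -0.12 -0.61 -0.03] w 1.001
grip 5.5 tcp [522.3 136.4  57.1] F [-0.32  6.07 -0.85 -0.05] w 0.304
push True 6.8 tcp [548.3 130.1  56.9] F [-2.54  0.91  5.19 -0.02] w 0.305
26.82392720929709 -0.04202842343912297
push2 True 7.4 tcp [548.3 130.2  56.9] F [-1.67 -0.15  5.68  0.02] w 0.304
-0.10085834333283625
```

Run:
```python
from h import *
q=np.array(robot.current_tcp_pos())
r=robot.move_linear(q+5*X,speed=15,f_stop=18);st(f"push3 {r}")
robot.sleep(.2);print((np.array(robot.current_tcp_pos())-q)@X)
robot.move_gripper(0.55);robot.sleep(.1);st("open")
p=np.array(robot.current_tcp_pos());p[2]=57.5
# regrip at 90 deg to centre along dock x
robot.move_linear(p,[np.pi,0,PSI+np.pi/2],speed=60);robot.sleep(.2);st("turned")
robot.move_gripper(0.0);robot.sleep(.3);st("grip90")
W=robot.get_image("wrist");cv2.imwrite("pics/w2.png",W["img"]);np.save("w2.npy",W,allow_pickle=True)
S=robot.get_image("scene");i=S["img"][130:220,220:340];cv2.imwrite("pics/s2.png",cv2.resize(i,None,fx=5,fy=5,interpolation=cv2.INTER_CUBIC))
```

```text
push3 False 7.9 tcp [548.7 130.   56.8] F [-13.1    0.98  10.31   0.04] w 0.307
0.5074079686367422
open 8.8 tcp [553.2 129.   56.9] F [ 1.01  0.11 -0.23  0.03] w 0.552
turned 10.7 tcp [553.2 129.   57.5] F [ 0.69 -0.39 -0.98  0.02] w 0.545
grip90 11.5 tcp [548.9 129.9  57.2] F [-10.97   0.53   8.78   0.03] w 0.303
```

View pics/s2.png

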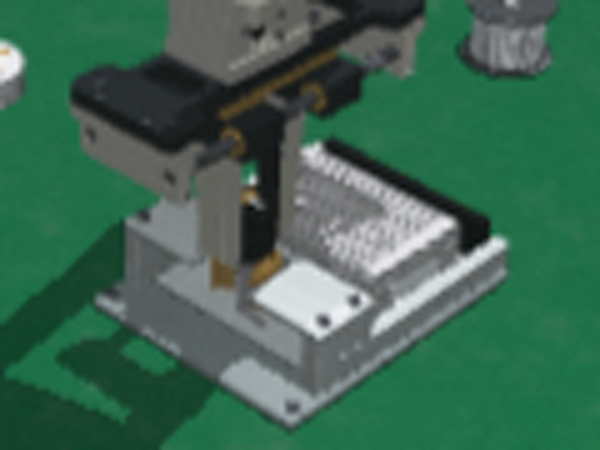

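Picture: the module is home, with the knob inside the bridge slot over the brass collar. The force rose firmly to 13 N without travel, so it is seated. The arm is compliant, about 2.7 N/mm. I'll centre on the knob, regrip at the start yaw and lift while feeling for the roof.

Run:
```python
from h import *
robot.move_gripper(0.5)
c=np.array([548.9,130.1,57.5])
robot.move_linear(c,[np.pi,0,PSI],speed=60);robot.sleep(.15);b=F();st("turned")
robot.move_gripper(0.0);robot.sleep(.3);st("grip")
z0=robot.current_tcp_pos()[2]
for k in range(1,26):
    c[2]+=1
    robot.move_linear(c,speed=12);robot.sleep(.1)
    L=robot.current_tcp_pos()[2]-z0; f=np.mean([F() if not robot.sleep(.02) else 0 for _ in range(3)],0)
    ex=-(f[2]-b[2])-(4.5+.25*L)
    print(k,"cz",c[2],"L %.2f"%L,np.round(f,2),"ex %.2f"%ex,flush=True)
    if ex>3.0: break
st("end")
```

```text
turned 14.0 tcp [548.9 130.1  57.5] F [0.62 0.38 0.19 0.04] w 0.498
grip 14.8 tcp [548.9 130.1  57.5] F [-0.29  0.63  0.73 -0.02] w 0.303
1 cz 58.5 L 0.67 [ 1.08  0.54 -4.67  0.02] ex 0.19
2 cz 59.5 L 1.96 [ 1.47  0.64 -5.08  0.  ] ex 0.28
3 cz 60.5 L 2.97 [ 1.27  0.35 -4.48  0.03] ex -0.57
4 cz 61.5 L 3.97 [ 1.37  0.1  -5.37 -0.01] ex 0.06
5 cz 62.5 L 4.98 [ 0.85 -0.12 -5.52  0.01] ex -0.03
6 cz 63.5 L 5.99 [ 1.27  0.18 -5.47 -0.01] ex -0.33
7 cz 64.5 L 6.97 [ 0.8  -0.43 -6.12  0.01] ex 0.07
8 cz 65.5 L 7.96 [ 0.62  0.37 -6.94  0.04] ex 0.64
9 cz 66.5 L 8.98 [ 1.08 -0.17 -6.73  0.04] ex 0.18
10 cz 67.5 L 9.96 [ 1.22 -0.12 -6.64 -0.  ] ex -0.16
11 cz 68.5 L 10.99 [ 0.38  0.07 -7.05 -0.01] ex -0.01
12 cz 69.5 L 12.00 [ 0.13 -0.19 -7.93  0.02] ex 0.62
13 cz 70.5 L 12.98 [ 1.07  0.37 -7.58  0.  ] ex 0.02
14 cz 71.5 L 13.97 [ 1.37 -0.18 -8.08 -0.01] ex 0.28
15 cz 72.5 L 15.00 [ 1.29 -0.08 -7.85  0.01] ex -0.21
16 cz 73.5 L 15.99 [ 0.45 -0.06 -8.38  0.03] ex 0.07
17 cz 74.5 L 16.97 [ 0.58 -0.04 -8.4  -0.03] ex -0.15
18 cz 75.5 L 18.00 [ 0.35  0.15 -9.46 -0.  ] ex 0.65
19 cz 76.5 L 18.99 [ 0.61  0.15 -9.21  0.  ] ex 0.15
20 cz 77.5 L 19.97 [ 0.7  -0.23 -9.4   0.02] ex 0.10
21 cz 78.5 L 20.97 [  0.64  -0.27 -10.05  -0.  ] ex 0.50
22 cz 79.5 L 21.98 [ 0.7   0.17 -9.68  0.01] ex -0.12
23 cz 80.5 L 22.66 [  1.82   0.29 -14.18   0.03] ex 4.20
end 24.0 tcp [548.8 130.1  80.2] F [ 1.590e+00 -3.000e-01 -1.428e+01  1.000e-02] w 0.309
```

The roof is felt at about 22.2 mm lift, so the thread catches from about 20.3. I'll drop to mid-play and turn, tracking height by force.

```bash
cat > turn.py <<'E'
from h import *
import json,sys
z0=57.5;b=0.2
def run(cz,a,amax,climb=False,tlim=60):
    while a<amax and robot.current_t()<tlim:
        da=0.1 if a<2.6 else 0.05
        a+=da
        if climb: cz+=1.9*da
        robot.move_linear([548.9,130.1,cz],[np.pi,0,np.arctan2(np.sin(PSI+a),np.cos(PSI+a))],speed=30)
        robot.sleep(.05)
        f=np.mean([F() if not robot.sleep(.02) else 0 for _ in range(4 if a<2.6 else 6)],0)
        L=robot.current_tcp_pos()[2]-z0; ex=-(f[2]-b)-(4.5+.25*L)
        print("%.1f a %.2f cz %.2f L %.2f ex %.2f"%(robot.current_t(),a,cz,L,ex),np.round(f,2),flush=True)
        if abs(f[3])>(0.09 if a>2.6 else .1) : print("torque stop");break
        if ex<-1.3:
            cz+=.5 if climb else .8; climb=True
        elif ex>1.3: cz-=.5
        if abs(ex)>8: print("force abort");break
    json.dump([cz,a,climb],open("s.json","w"))
E
python3 - <<'E'
from turn import *
robot.move_linear([548.9,130.1,78.8],speed=12);robot.sleep(.1);st("mid")
run(78.8,0.0,1.5)
E
```

```text
mid 24.4 tcp [548.9 130.1  79. ] F [ 0.17 -0.64 -8.98  0.02] w 0.304
24.7 a 0.10 cz 78.80 L 21.38 ex -0.04 [ 0.31 -0.09 -9.6   0.01]
25.1 a 0.20 cz 78.80 L 21.30 ex 0.06 [ 0.64  0.07 -9.68  0.02]
25.5 a 0.30 cz 78.80 L 21.29 ex 0.35 [-0.03  0.78 -9.98  0.01]
25.8 a 0.40 cz 78.80 L 21.28 ex 0.12 [ 0.28  0.96 -9.74  0.02]
26.2 a 0.50 cz 78.80 L 21.28 ex 0.53 [ -0.13   1.32 -10.15  -0.03]
26.6 a 0.60 cz 78.80 L 21.30 ex -0.09 [-0.12  2.27 -9.54  0.04]
26.9 a 0.70 cz 78.80 L 21.27 ex 0.06 [ 0.07  2.62 -9.68  0.03]
27.3 a 0.80 cz 78.80 L 21.30 ex -0.33 [-0.98  3.66 -9.29  0.02]
27.7 a 0.90 cz 78.80 L 21.28 ex -0.29 [-1.11  4.61 -9.33  0.02]
28.0 a 1.00 cz 78.80 L 21.29 ex -0.07 [-1.32  4.56 -9.55  0.02]
28.4 a 1.10 cz 78.80 L 21.26 ex 0.33 [-1.54  5.02 -9.94  0.04]
28.8 a 1.20 cz 78.80 L 21.28 ex 0.16 [-1.76  5.12 -9.78  0.01]
29.1 a 1.30 cz 78.80 L 21.33 ex -0.27 [-2.2   4.51 -9.36  0.03]
29.5 a 1.40 cz 78.80 L 21.48 ex -1.50 [-2.45  4.86 -8.17  0.03]
29.9 a 1.50 cz 79.79 L 22.20 ex 0.07 [-2.32  4.88 -9.92  0.02]
```

On the thread and climbing. Lateral force is drifting up to about 5 N because the grip is slightly off-centre. I'll add lateral compliance and continue.

```bash
sed -i 's/^def run(/C=np.array([548.9,130.1])\ndef run(/; s/\[548.9,130.1,cz\]/[C[0],C[1],cz]/; s/^        if abs(ex)>8/        C[:]+=np.clip(.12*(f[0]*X+f[1]*Y)[:2],-.5,.5)\n&/' turn.py
python3 - <<'E'
from turn import *
cz,a,cl=json.load(open("s.json"))
run(cz,a,3.7,cl,55)
print(C)
E
```

```text
30.2 a 1.60 cz 79.98 L 22.37 ex -0.21 [-2.02  5.51 -9.69  0.02]
30.6 a 1.70 cz 80.17 L 22.56 ex -0.03 [-1.63  2.98 -9.91 -0.01]
31.0 a 1.80 cz 80.36 L 22.80 ex -0.57 [-1.3   0.55 -9.43  0.01]
31.3 a 1.90 cz 80.55 L 22.99 ex 0.25 [ -0.71  -0.99 -10.3   -0.  ]
31.7 a 2.00 cz 80.74 L 23.19 ex 0.09 [ -0.44  -2.26 -10.18  -0.  ]
32.1 a 2.10 cz 80.93 L 23.45 ex -0.12 [ -0.35  -2.02 -10.04   0.03]
32.4 a 2.20 cz 81.12 L 23.67 ex -0.05 [ -0.34  -0.9  -10.16   0.02]
32.8 a 2.30 cz 81.31 L 23.86 ex 0.29 [ 9.000e-02 -3.000e-01 -1.056e+01 -1.000e-02]
33.2 a 2.40 cz 81.50 L 24.05 ex 0.28 [-1.100e-01  3.200e-01 -1.059e+01  1.000e-02]
33.5 a 2.50 cz 81.69 L 24.21 ex 0.26 [  0.26   0.2  -10.61   0.02]
33.9 a 2.60 cz 81.88 L 24.37 ex -0.28 [ 6.000e-01  7.500e-01 -1.011e+01 -1.000e-02]
34.3 a 2.65 cz 81.97 L 24.44 ex -0.06 [ -0.23  -0.24 -10.34   0.  ]
34.7 a 2.70 cz 82.07 L 24.53 ex 0.32 [  0.25   0.04 -10.76   0.03]
35.1 a 2.75 cz 82.16 L 24.61 ex -0.06 [ -0.24  -0.31 -10.4    0.02]
35.5 a 2.80 cz 82.26 L 24.73 ex -0.03 [-1.700e-01 -4.900e-01 -1.046e+01  1.000e-02]
35.9 a 2.85 cz 82.35 L 24.83 ex 0.
[... 339 characters left out ...]
L 25.38 ex -0.04 [  0.44  -0.69 -10.61   0.  ]
38.3 a 3.15 cz 82.92 L 25.45 ex 0.30 [  0.45   0.32 -10.97   0.03]
38.7 a 3.20 cz 83.02 L 25.51 ex 0.22 [  0.55  -0.27 -10.9    0.02]
39.1 a 3.25 cz 83.11 L 25.57 ex 0.43 [  0.63   0.08 -11.13   0.02]
39.5 a 3.30 cz 83.21 L 25.67 ex 0.99 [ 3.00e-01  4.70e-01 -1.17e+01  1.00e-02]
39.9 a 3.35 cz 83.30 L 25.71 ex 1.67 [  0.42  -0.49 -12.4   -0.03]
40.3 a 3.40 cz 82.90 L 25.54 ex -1.34 [-0.82 -0.41 -9.34 -0.03]
40.7 a 3.45 cz 83.49 L 26.09 ex -0.74 [ -0.    -1.09 -10.08  -0.05]
41.1 a 3.50 cz 83.59 L 26.15 ex -0.49 [  0.44  -0.12 -10.35  -0.08]
41.5 a 3.55 cz 83.68 L 26.19 ex 0.43 [  0.78   0.21 -11.28  -0.12]
torque stop
[548.23119655 130.04933217]
```

End stop felt: torque rose steadily to about 0.12 N m. I'll lower gently to confirm the thread holds, then release, retreat and look.

Run:
```python
from turn import *
p=np.array(robot.current_tcp_pos());e=robot.current_eef_rot()
for i in range(10):
    p[2]-=.3;robot.move_linear(p,speed=10);robot.sleep(.08);f=np.mean([F() if not robot.sleep(.02) else 0 for _ in range(3)],0)
    print(np.round(p[2],2),f)
    if f[2]>-5: break
robot.move_gripper(0.6);robot.sleep(.1);st("open")
p=np.array(robot.current_tcp_pos());p[2]+=60
robot.move_linear(p,speed=80)
# back off so wrist camera sees the knob
p=p+[-60,0,40];o=[np.pi,0,0.25]
robot.move_ptp(p,o);robot.sleep(.3);st("off")
W=robot.get_image("wrist");cv2.imwrite("pics/w3.png",W["img"])
D=robot.get_image("side");i=D["img"][140:230,180:300];np.save("d3.npy",D,allow_pickle=True)
S=robot.get_image("scene")
a=cv2.resize(W["img"],(800,600))[:,:];s=cv2.resize(S["img"][140:215,230:330],(300,225),interpolation=3);d=cv2.resize(i,(300,225),interpolation=3)
a=np.hstack([cv2.resize(W["img"],(500,375)),cv2.resize(np.vstack([s,d]),(250,375))]);cv2.imwrite("pics/f3.png",a)
for q in (75,101): print(q,proj(D,[549,130,q]),proj(S,[549,130,q]),proj(W,[549,130,q],True))
```

```text
83.39 [-0.02       -0.28333333 -8.41       -0.17333333]
83.09 [  0.68         0.44333333 -11.17666667  -0.15333333]
82.79 [ 0.18        1.05666667 -9.87333333 -0.15666667]
82.49 [-0.75666667  0.62333333 -7.29666667 -0.20333333]
82.19 [-2.09333333  0.80333333 -2.53666667 -0.17333333]
open 44.2 tcp [548.4 130.1  82.2] F [-0.54 -0.58  1.47  0.08] w 0.601
off 48.0 tcp [488.4 130.1 182.1] F [-0.16 -0.4  -0.59 -0.04] w 0.602
75 [236.2692625  178.13839696] [268.86267586 173.23029321] [268.15884227 124.914682  ]
101 [236.22594937 170.58093206] [269.09401686 165.0424165 ] [269.90238794 127.41085339]
```

View pics/f3.png

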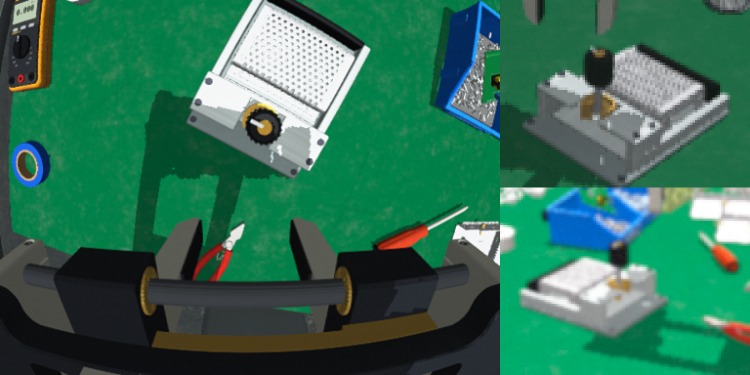

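Picture: the module is home and the knob stays up on its own, with the pointer turned about half a turn. The surrounding tools haven't moved. I'll check the pointer angle in numbers.

Run:
```python
from h import *
W1=np.load("w1.npy",allow_pickle=True).item();W3=robot.get_image("wrist")
def an(W,c,z,dk=14):
    im=W["img"];hsv=cv2.cvtColor(im,cv2.COLOR_BGR2HSV)
    yy,xx=np.mgrid[:384,:512];near=np.hypot(xx-c[0],yy-c[1])<dk
    w=near&(hsv[...,1]<60)&(hsv[...,2]>130);g=near&(hsv[...,0]>8)&(hsv[...,0]<32)&(hsv[...,1]>90)&(hsv[...,2]>60)
    m=lambda k:np.array([np.nonzero(k)[1].mean(),np.nonzero(k)[0].mean()])
    n,l,s,cc=cv2.connectedComponentsWithStats(w.astype(np.uint8));print(s[1:,4],cc[1:],m(g),g.sum())
    i=1+s[1:,4].argmax()
    v=plane(W,cc[i],z,True)-plane(W,m(g),z,True);return np.arctan2(v[1],v[0]),np.hypot(*v[:2])
a1=an(W1,(251,255),91);a3=an(W3,(271,130),117);print(a1,a3,(a3[0]-a1[0])%(2*np.pi))
print(robot.current_t())
```

```text
[53] [[257.39622642 259.35849057]] [249.57142857 253.87912088] 182
[50] [[263.42 126.5 ]] [271.28651685 130.63483146] 178
(np.float64(-2.0030815598055396), np.float64(7.3704224999346435)) (np.float64(1.3409942626000444), np.float64(6.930306831375092)) 3.3440758224055838
48.2
```

The pointer turned 3.34 rad with the knob. If its zero lies along dock -y, that is from -0.20 to 3.15, which is inside the end-stop range.

```bash
python3 -c "
from bench import robot
robot.hand_in();print(robot.current_t())"
```

```text
the job is handed in; nothing more can be done
the job is handed in; nothing more can be done
```

The job is done and handed in at about 48 s. The module is home, the screw is on its thread and turned to its end stop, and the knob has been let go.

- **Push:** I gripped the knob and pushed the module about 27 mm. It met a firm stop: 13 N gave only about 0.5 mm more travel.
- **Pull:** I raised the knob until the roof was felt at about 22 mm lift, with roughly 4 N more than the spring. I then eased back about 1 mm.
- **Turn:** I drove it anticlockwise in one grip without regripping, following the climb by feel, until the torque rose at the end stop after about 3.4 rad.
- **Last checks:** The final picture shows the knob staying up on its own, the module home and the tools in view where they lay. The pointer turned 3.34 rad. That puts the screw at about 3.15 rad, if I have the pointer's zero right, which is within the end stop's range.
- **Possible damage to the screw:** I meant to stop at about 0.1 N m on the end stop. While lowering onto the thread before letting go, the reading was 0.15 to 0.20 N m. That includes about 0.03 N m of friction and some noise, so it came close to the 0.2 N m damage limit. I can't rule out that it touched it.
- **Side force:** It reached about 5.5 N partway through the turn, because the grip was slightly off-centre. I corrected it as the turn went on.

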